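# Drive the self-tapping strap screw on the sampler deck

## Task

The vial carousel is parked in the way of the brass self-tapping screw on the sampler deck: lift it off by its handle, keeping it upright, and stand it wholly on the round blue mat. Then take the T-handle driver and, pressing firmly down on the screw while turning clockwise (lift off to turn back for the next stroke), drive the screw fully home until its flange rests on the aluminium strap. Finally stand the driver upright, wholly on its round yellow pad; turn the screw only with the driver, never the fingers, and leave the jar, flask, beaker and vial box where they are.

Things in the scene. Friction and masses are not known exactly. Their poses are not given: they have to be found in the camera images.
- deck: fixed dark grey slab 160 (x) by 250 (y) by 30 mm high; origin at the centre of its underside, on the table; axes along its sides. On it in its own frame: strap and screw on the line x = 0, y = +20 mm; carousel parked at about y = -54 mm; blue-capped jar at about y = +92 mm.
- strap: aluminium clamp strap 100 (deck x) by 28 by 8 mm on rubber mounts on the deck; origin at the centre of its underside, 39 mm above the table when unloaded, so its top is at 47 mm. It gives under a downward push: 4 N preload, then 2 N per mm, bottoming after 8 mm at 20 N; springs back when released. The screw goes through its centre.
- screw (a joint): turn of the screw, rad, growing clockwise from above: starts at 0 to 0.6, fully home at a stop at 3.4. Sinks 0.94 mm per rad; anticlockwise backs it out. Turning takes about 0.07 N m; a push alone does not move it. The driver turns it only by friction on the flange: pressed lightly (or by its own weight) it slips, from about 7 to 10 N it bites, 15 N is ample.
- screw_head (a point): centre of the top face of the screw's flange. Brass screw, vertical: flange 28 mm diameter and 4 mm thick, with a cone on top 14 mm diameter tapering to 6 mm, 8 mm high, a red mark on the flange. The flange's underside is 3.2 mm above the strap's top at turn 0, on it when home: this point is 54.2 mm above the table at turn 0 and 51 mm when home, strap unloaded.
- carousel: black round vial carousel with 16 blue-capped vials, loose, 400 g, in one piece: 112 mm diameter, 46 mm high, a 14 mm post at the centre from there up to the handle. Origin at the centre of its underside; z up. It stands on the deck with its rim about 18 mm from the screw's axis, too near for the driver.
- carousel_handle (a point): centre of the carousel's handle: a grey bar 64 long (carousel x) by 14 wide (carousel y) by 20 mm high, 90 mm above the carousel's underside.
- mat: fixed round blue mat, 170 mm diameter, 3 mm thick; origin at the centre of its underside. The carousel goes on it.
- driver: stubby T-handle driver, loose, 220 g, standing upright on its socket nose: steel nose 36 mm diameter with a blind hole 20 mm diameter and 26 mm deep in its flat lower end, which goes over the screw's cone and presses with its rim on the flange; shaft 14 mm; 98 mm tall in all. Origin at the centre of the nose's lower end; z up.
- driver_handle (a point): centre of the driver's handle: an orange bar 76 long (driver x) by 16 wide (driver y) by 22 mm high, 87 mm above the lower end of the nose.
- pad: fixed round pad, yellow with a white edge, 100 mm diameter, 3 mm thick; origin at the centre of its underside. The driver starts on it and goes back on it.
- jar: small jar with blue cap, 40 mm diameter, 66 mm high, loose on the deck 72 mm from the screw; origin at the centre of its underside. Leave it.
- flask: amber bottle with red cap, 68 mm diameter, 150 mm high, loose; origin at the centre of its underside. Leave it.
- beaker: white open beaker, 70 mm diameter, 85 mm high, loose; origin at the centre of its underside. Leave it.
- vialbox: white open box of vials, 75 by 110 mm, 43 mm high with the vials, loose; origin at the centre of its underside. Leave it.
Mind the look-alikes: they are no part of the job. Of the things that look like the carousel, the middle-sized one is meant.

How it is judged (in metres and radians):
On the way, in this order (a step that is already met when the one before it is completed fails the run):
1. the carousel is lifted clear of the deck (at least 20 mm) (z of carousel in the frame of deck above 0.05 m), for 0.1 s.
2. the carousel stands on the blue mat, let go (horizontal distance between carousel and mat below 0.032 m and z of carousel in the frame of mat below 0.008 m and angle between carousel's own z axis and vertical below 0.1 rad and linear speed of carousel below 0.02 m/s and contact force between carousel and the fingers below 0.2 N), for 0.2 s.
3. the driver presses on the screw with more than 5 N while the screw turns in (contact force between driver and screw above 5 N and velocity of joint screw above 0.1 rad/s), for 0.2 s.
4. the screw is fully home (value of joint screw above 3.1 rad), for 0.1 s.
At the end, for the whole second after the job is handed in: the screw is turned home (joint over 3.1 of 3.4 rad, under 0.3 mm left), the carousel stands upright and still on the blue mat (centre within 32 mm of the mat's), and the driver stands upright and still on its pad (centre within 37 mm) (value of joint screw above 3.1 rad and horizontal distance between carousel and mat below 0.032 m and z of carousel in the frame of mat below 0.008 m and angle between each of carousel, driver's own z axis and vertical below 0.1 rad and linear speed of each of carousel, driver below 0.02 m/s and horizontal distance between driver and pad below 0.037 m and z of driver in the frame of pad below 0.008 m); the robot touches nothing.
It fails at once if the carousel is tipped by more than 0.4 rad (angle between carousel's own z axis and vertical above 0.4 rad).
It fails at once if the fingers push or turn the screw (contact force between the fingers and screw above 2 N).
It fails at once if the jar, flask, beaker or vial box is moved by more than 20 mm (distance of any of jar, flask, beaker, vialbox from where it was at the start of the episode above 0.02 m).
It also fails if it takes over 72 s, if anything falls off the work surface, if the arm or the gripper's body presses on something with over 40 N, if the wrist force passes 120 N, or if a joint passes its speed limit or range.

## Robot

A 6-joint arm with a two-finger parallel gripper is mounted at the origin on the work surface. World frame = base frame: x ahead of the robot, y to its left, z up, the work surface at z = 0. Lengths are in m, angles in degrees, forces in N, time in s.
With the tool pointing down it reaches from about 0.25 to 0.725 m from the base axis. Payload 9.7 kg.
Tool frame: the origin (TCP) lies on the mounting face of the last link; the fingertips stand 173 mm ahead of it and the grasp point (between the pads) lies 155 mm ahead of it; z points along the fingers, y is the line along which they close (so a half turn about z gives the same grasp; the last joint's range is limited). The gripper opens to 85 mm and grips with 20 to 120 N. Pads are 22 mm wide; open, the fingers measure 114 mm over their backs; the gripper's body (76 mm by 85 mm) begins 54 mm behind the grasp point. The pads swing forward as they close: fully open they stand 13 mm farther back than shut.
Start: joints at [63.025, 4.979, 10.078, 95.1, 0, 90], TCP at [0.249, 0.49, 0.405] pointing down, gripper open.
Joint ranges: [-179.16, 179.16], [-48.56, 103.87], [-65.8, 70.77], [-126.05, 130.52], [-82.76, 87.17], [-180, 180]. Speed limits (degrees/s): [127.2, 127.2, 147.25, 180, 180, 180].

## Interface

Orientations are given as [roll, pitch, yaw] about the fixed x, y, z axes, in that order (R = Rz(yaw) Ry(pitch) Rx(roll)).
In Python, from workcell import bot, camera, camera_model, outline_of, pinpoint gives the robot as it stands.
- The arm moves only by the tool move_arm, never from a script. Its arguments are lists of equal length, an entry for each row: "jaw": the closure, from 0 (fully open) to 1 (shut); "delta_pos": the shift along the world's x, y, z in m, a list of three; "yaw": the turn about the world's z in rad. In form: {"jaw": [jaw, ...], "delta_pos": [[dx, dy, dz], ...], "yaw": [yaw, ...]}. A call has 1 to 10 rows; each row shifts and turns the commanded pose from where the row before left it; what a row does not reach is not made up. A row lasts 1/12 s, in which the tool goes at most 41.7 mm and 7.16 degrees, less where a joint would pass 70% of its speed; a pose out of reach is approached as far as the arm can. A call with a gripper value outside its range is refused whole. The fingers move at their own pace and stop on an object; "force" is the grip in N (left out, the last holds). Time passes only in rows, so rows that do not move let the fingers close. It gives the time, the measured TCP pose, the force, the opening and the grip force at its end, in the units of the state.
- bot.get_obs(): the state, without advancing time (a new reading comes with each control period).
- camera(name): name is "side" or "top"; returns the picture (400x640x3 uint8, red, green, blue); there is no depth.
- camera_model(name): a dict with "fx", "fy", "cx", "cy" (pixels), "R" (3x3) and "t" (3): a world point X has camera coordinates R X + t. Camera axes: x right, y down, z forward; pixel columns grow to the right and rows downward; lengths in m; the calibration is good to about 2 mm. A picture is of the moment at which its call begins. camera_model takes no time and is no camera call.
- bot.job_done(): hands the job in; it is judged then, once.
Trained networks look in the newest picture that a camera, given by its name, has taken for a name from the list of things; names that differ only in an ending like _2 or _b are one class to them, and where a whole thing is asked for, a point or a joint stands for the part that bears it (a point fixed in the world has none). Each returns a list of dicts, best first, with "confidence" (0 to 1); they miss things now and then, are a little off and sometimes report something else, mostly with a low value. They report only what shows in the picture. A call takes as long as a camera call. They do not tell look-alikes from the thing itself.
- outline_of(camera, thing): "mask" (400x640 bool, what is visible of it) and "xy" ([column, row] in pixels, amid what is visible of it).
- pinpoint(camera, thing): "xy" ([column, row] in pixels: a listed point, or the origin of a listed thing).
The state is a dict: "time": time; "q": joint angles; "qd": joint speeds; "joint_efforts": joint torques, N m; "ee_pos": TCP position; "tcp_rot": TCP orientation; "wrist_force": force on the tool from outside, world axes, zero at the start; "torque": the same for the moment, N m; "opening": finger opening in m; "grasp_force": force on a finger pad.
Only numpy, scipy, OpenCV 4.12 (cv2) and the standard library are available. Lean on these libraries where they do the work, as an engineer would, in place of code of your own. Each camera call takes 0.05 s, during which the arm holds its last target. There are 200 camera calls.

## Working session

There is one attempt and no reset: what is moved stays moved. The work goes in short steps, Python scripts to look and compute and a tool call to move; the robot and the scene stay as the last step left them, time stands still between calls to the robot, and variables do not carry over. Pictures are saved under pics/ and viewed, at most 10 in all, crops included, and the job is handed in when it is done.

Besides the shell and the picture viewer there is one more tool, called after "Emit:" as name([rows], argument=value, ...), one row to a line, values as JSON. move_arm: Moves the arm, as the interface text tells. Its arguments: {"type":"object","properties":{"jaw":{"type":"array"},"delta_pos":{"type":"array"},"yaw":{"type":"array"},"force":{"type":"number"}},"required":["jaw","delta_pos","yaw"]}

```bash
mkdir -p pics
cat > h.py <<'E'
import numpy as np, cv2
from workcell import bot, camera, camera_model, outline_of, pinpoint
def ray(c,xy):
    m=camera_model(c);R=np.array(m["R"]);t=np.array(m["t"])
    d=R.T@np.array([(xy[0]-m["cx"])/m["fx"],(xy[1]-m["cy"])/m["fy"],1]);return -R.T@t,d
def atz(c,xy,z):
    o,d=ray(c,xy);return np.round(o+d*(z-o[2])/d[2],4)
def proj(c,X):
    m=camera_model(c);p=np.array(m["R"])@np.array(X)+np.array(m["t"]);return np.array([m["fx"]*p[0]/p[2]+m["cx"],m["fy"]*p[1]/p[2]+m["cy"]])
def tri(c1,a,c2,b):
    A=[];B=[]
    for c,x in((c1,a),(c2,b)):
        o,d=ray(c,x);d/=np.linalg.norm(d);P=np.eye(3)-np.outer(d,d);A.append(P);B.append(P@o)
    return np.round(np.linalg.lstsq(np.vstack(A),np.hstack(B),rcond=None)[0],4)
def save(c,n): cv2.imwrite("pics/"+n,camera(c)[:,:,::-1])
E
python3 - <<'E'
from h import *
save("top","t0.png");save("side","s0.png")
Z={"deck":0,"carousel":0.03,"carousel_handle":.12,"screw_head":.054,"mat":0,"driver":.003,"driver_handle":.09,"pad":0,"jar":.03,"flask":0,"beaker":0,"vialbox":0}
for n in Z:
  for c in("top","side"):
    print(n,c,[(np.round(r["xy"]).tolist(),round(r["confidence"],2),atz(c,r["xy"],Z[n])[:2].tolist()) for r in pinpoint(c,n)[:4]])
for c in("top","side"): print(c,ray(c,(320,200)))
E
```

```text
deck top [([299.0, 187.0], 0.9, [0.5744, 0.0019]), ([291.0, 192.0], 0.2, [0.5598, 0.0272])]
deck side []
carousel top [([304.0, 172.0], 0.82, [0.6183, -0.0145]), ([450.0, 150.0], 0.61, [0.6827, -0.4636]), ([309.0, 116.0], 0.6, [0.7912, -0.0293])]
carousel side [([241.0, 219.0], 0.94, [0.7897, -0.0052]), ([293.0, 223.0], 0.8, [0.6259, -0.016]), ([298.0, 139.0], 0.76, [0.6805, -0.4219])]
carousel_handle top [([463.0, 140.0], 0.81, [0.6985, -0.475]), ([303.0, 109.0], 0.75, [0.7907, -0.0141]), ([303.0, 170.0], 0.56, [0.6152, -0.0121])]
carousel_handle side [([239.0, 206.0], 0.91, [0.7755, 0.0135]), ([300.0, 114.0], 0.81, [0.6796, -0.4566]), ([292.0, 207.0], 0.69, [0.6224, -0.0041])]
screw_head top [([294.0, 191.0], 0.58, [0.559, 0.0166])]
screw_head side [([316.0, 230.0], 0.48, [0.5485, 0.0195])]
mat top [([416.0, 217.0], 0.76, [0.48, -0.3602])]
mat side [([348.0, 160.0], 0.72, [0.4802, -0.3635])]
driver top [([193.0, 222.0], 0.67, [0.4664, 0.3311])]
driver side [([335.0, 347.0], 0.56, [0.4538, 0.3355]), ([315.0, 232.0], 0.53, [0.5544, -0.0096])]
driver_handle top [([184.0, 227.0], 0.77,
[... 236 characters left out ...]
31.0], 0.49, [0.4621, 0.2949])]
jar top [([286.0, 216.0], 0.46, [0.4831, 0.0422])]
jar side [([336.0, 243.0], 0.69, [0.4829, 0.039])]
flask top [([377.0, 148.0], 0.86, [0.6953, -0.2438])]
flask side [([282.0, 176.0], 0.8, [0.711, -0.2406]), ([292.0, 206.0], 0.75, [0.6474, -0.1079])]
beaker top [([210.0, 154.0], 0.81, [0.6803, 0.2816])]
beaker side [([250.0, 312.0], 0.89, [0.6896, 0.2765])]
vialbox top [([245.0, 270.0], 0.63, [0.3183, 0.1684])]
vialbox side [([388.0, 295.0], 0.95, [0.3238, 0.1711])]
top (array([ 0.45691491, -0.03982578,  1.47480612]), array([ 0.0519805, -0.0157068, -0.9986289]))
side (array([0.45774188, 0.66270709, 0.92791484]), array([ 0.08112003, -0.65605698, -0.75039754]))
```

Run:
```python
import cv2
a=cv2.imread("pics/t0.png");b=cv2.imread("pics/s0.png")
cv2.imwrite("pics/a.png",cv2.resize(a,(800,500)));cv2.imwrite("pics/b.png",cv2.resize(b,(800,500)))
c=cv2.resize(a[85:245,240:360],None,fx=3.7,fy=3.7,interpolation=cv2.INTER_CUBIC)
d=cv2.resize(a[185:265,150:240],None,fx=3.6,fy=3.6,interpolation=cv2.INTER_CUBIC)
import numpy as np
o=np.zeros((592,444+330,3),np.uint8);o[:,:444]=c[:592,:444];o[:288,446:446+324]=d
cv2.imwrite("pics/c.png",o)
```

```text
(no output)
```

View pics/a.png

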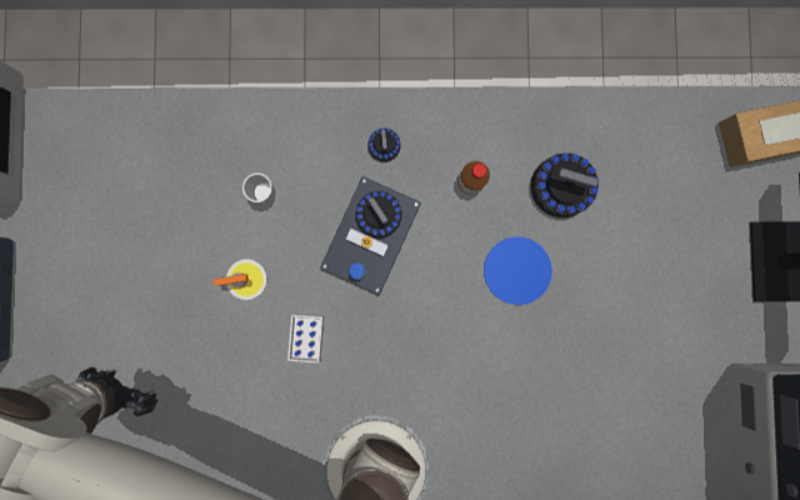

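View pics/c.png

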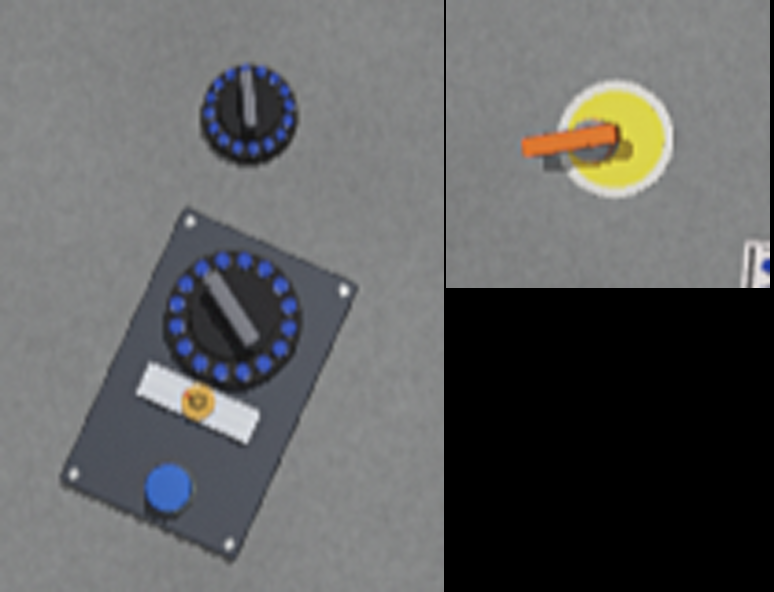

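View pics/b.png

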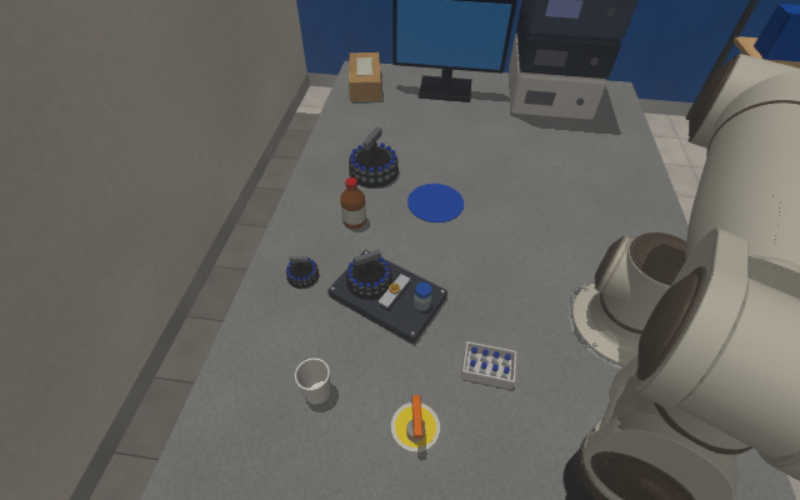

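The top picture shows three things that could be the carousel:
- A small one standing loose on the table at about (308,115).
- A middle-sized one on the dark deck at about (303,172), next to the strap and the brass screw (294,191).
- A large one at about (452,145).

The close crop confirms that the middle-sized one on the deck is meant. Its handle runs from upper left to lower right. The only orange T-driver is on the yellow pad at (190,224), and the blue mat is at (415,217).

```bash
cat > m.py <<'E'
from h import *
def mask(c,kind,box):
    im=cv2.cvtColor(cv2.imread("pics/"+c),cv2.COLOR_BGR2HSV).astype(int);H,S,V=im[...,0],im[...,1],im[...,2]
    m={"orange":(H<14)&(S>170)&(V>90),"brass":(H>=10)&(H<30)&(S>100)&(V>90),"grey":(S<60)&(V>85),"blue":(H>100)&(H<125)&(S>150)&(V>90),"white":(S<50)&(V>150),"yellow":(H>22)&(H<38)&(S>120)}[kind]
    k=np.zeros_like(m);x0,y0,x1,y1=box;k[y0:y1,x0:x1]=m[y0:y1,x0:x1]
    n,l,st,ce=cv2.connectedComponentsWithStats(k.astype(np.uint8))
    i=1+np.argmax(st[1:,4]);ys,xs=np.nonzero(l==i);return np.c_[xs,ys].astype(np.float32)
def rect(c,cam,kind,box,z):
    p=mask(c,kind,box);r=cv2.minAreaRect(p);b=cv2.boxPoints(r);w=np.array([atz(cam,q,z)[:2] for q in p.astype(float)])
    r=cv2.minAreaRect((w*1000).astype(np.float32));cen=w.mean(0);u=np.linalg.svd(w-cen)[2][0]
    print(kind,cam,len(p),"px",p.mean(0).round(1),"mean",cen.round(4),"rect",np.round(r[0],1),np.round(r[1],1),"axis",np.degrees(np.arctan2(u[1],u[0])).round(1));return p.mean(0),cen
E
python3 - <<'E'
from m import *
rect("t0.png","top","grey",(291,154,314,182),.130)
rect("s0.png","side","grey",(281,200,306,213),.128)
rect("t0.png","top","brass",(285,183,305,202),.056)
rect("s0.png","side","brass",(308,220,325,238),.056)
rect("t0.png","top","white",(272,180,315,210),.047)
rect("s0.png","side","white",(300,215,330,250),.047)
rect("t0.png","top","orange",(165,210,205,240),.101)
rect("s0.png","side","orange",(320,310,345,355),.095)
rect("t0.png","top","blue",(370,170,460,260),.003)
rect("s0.png","side","blue",(310,140,390,185),.003)
rect("t0.png","top","yellow",(180,205,215,245),.003)
for n,c in(("carousel","top"),("carousel","side")):
  for r in outline_of(c,n): 
    ys,xs=np.nonzero(r["mask"]);print(n,c,r["confidence"],r["xy"],xs.min(),xs.max(),ys.min(),ys.max())
E
```

```text
grey top 101 px [302.1 167.6] mean [ 0.6197 -0.0105] rect [620.1 -10.3] [64.4 12.7] axis -147.5
grey side 136 px [290.7 203. ] mean [ 0.6272 -0.0125] rect [619.6 -10. ] [70.5 34.6] axis -161.3
brass top 65 px [293.1 193.5] mean [0.5507 0.0184] rect [550.8  18.6] [24.2 25.5] axis 142.6
brass side 53 px [315.2 230.1] mean [0.5498 0.0213] rect [550.1  22.7] [24. 26.] axis 135.0
white top 120 px [302.4 197.4] mean [ 0.5394 -0.0091] rect [539.6  -8.9] [38.9 28.2] axis -114.7
white side 76 px [309.4 238.7] mean [0.563  0.0482] rect [562.4  46.7] [36.3 23. ] axis 63.5
orange top 124 px [184.2 223.6] mean [0.4627 0.3308] rect [462.5 331.1] [13.8 75.5] axis -81.3
orange side 207 px [333.3 332.8] mean [0.4611 0.3354] rect [461.  334.9] [14.1 79.4] axis 99.1Traceback (most recent call last):
  File "<stdin>", line 10, in <module>
  File "m.py", line 9, in rect
    p=mask(c,kind,box);r=cv2.minAreaRect(p);b=cv2.boxPoints(r);w=np.array([atz(cam,q,z)[:2] for q in p.astype(float)])
                                                                           ~~~^^^^^^^^^
  File "h.py", line 7, in atz
    o,d=ray(c,xy);return np.round(o+d*(z-o[2])/d[2],4)
        ~~~^^^^^^
  File "h.py", line 4, in ray
    m=camera_model(c);R=np.array(m["R"]);t=np.array(m["t"])
ValueError: time passes only in moves, steps and waits
```

```bash
sed -i 's/^def ray/_C={}\n_cm=camera_model\ndef camera_model(c):\n    if c not in _C: _C[c]=_cm(c)\n    return _C[c]\ndef ray/' h.py
python3 - <<'E'
from m import *
rect("t0.png","top","blue",(370,170,460,260),.003)
rect("s0.png","side","blue",(310,140,390,185),.003)
rect("t0.png","top","yellow",(180,205,215,245),.003)
for n,c in(("carousel","top"),("carousel","side")):
  for r in outline_of(c,n): 
    ys,xs=np.nonzero(r["mask"]);print(n,c,r["confidence"],r["xy"],xs.min(),xs.max(),ys.min(),ys.max())
o=bot.get_obs();print(o["time"],o["ee_pos"],o["tcp_rot"],o["q"],o["opening"],o["wrist_force"])
E
```

```text
blue top 2277 px [413.9 216.3] mean [ 0.4811 -0.3542] rect [ 480.7 -353. ] [164.9 164.8] axis -78.5
blue side 1069 px [348.3 162. ] mean [ 0.479  -0.3507] rect [ 479.2 -353.1] [164.1 165.7] axis 99.2
yellow top 400 px [198.7 223.1] mean [0.4643 0.3125] rect [463.4 319.4] [77.5 77.2] axis -176.5
carousel top 0.83 [304.8, 173.9] 285 321 153 190
carousel top 0.74 [307.8, 115.3] 295 319 103 128
carousel top 0.68 [449.1, 149.4] 425 478 122 174
carousel top 0.52 [295.3, 195.3] 289 297 190 197
carousel side 0.83 [295.2, 219.7] 277 312 201 237
carousel side 0.78 [241.4, 216.2] 230 254 206 229
carousel side 0.7 [298.1, 132.5] 279 318 102 150
1.4 [0.24949051 0.49016199 0.40469394] [ 1.79998437e+02 -1.06976621e-04  1.53022915e+02] [6.30240644e+01 4.97896621e+00 1.00793782e+01 9.50988493e+01
 1.06945268e-04 9.00011495e+01] 0.08511352860183563 [-0.00926523  0.57032429 -0.2700885 ]
```

Emit:
move_arm([
  [0.0185,-0.025,-0.0015],
  [0.0185,-0.025,-0.0015],
  [0.0185,-0.025,-0.0015],
  [0.0185,-0.025,-0.0015],
  [0.0185,-0.025,-0.0015],
  [0.0185,-0.025,-0.0015],
  [0.0185,-0.025,-0.0015],
  [0.0185,-0.025,-0.0015],
  [0.0185,-0.025,-0.0015],
  [0.0185,-0.025,-0.0015],
], jaw=[0,0,0,0,0,0,0,0,0,0], yaw=[0.052,0.052,0.052,0.052,0.052,0.052,0.052,0.052,0.052,0.052], force=60)

```text
time: 2.23
ee_pos: [0.4351, 0.2387, 0.3898]
tcp_rot: [180.0, 0.0, -177.0]
wrist_force: [-0.1, 0.9, -1.0]
opening: 0.0851
grasp_force: 0.0
```

Emit:
move_arm([
  [0.0185,-0.025,-0.0015],
  [0.0185,-0.025,-0.0015],
  [0.0185,-0.025,-0.0015],
  [0.0185,-0.025,-0.0015],
  [0.0185,-0.025,-0.0015],
  [0.0185,-0.025,-0.0015],
  [0.0185,-0.025,-0.0015],
  [0.0185,-0.025,-0.0015],
  [0.0185,-0.025,-0.0015],
  [0.0185,-0.025,-0.0015],
], jaw=[0,0,0,0,0,0,0,0,0,0], yaw=[0.052,0.052,0.052,0.052,0.052,0.052,0.052,0.052,0.052,0.052])

```text
time: 3.07
ee_pos: [0.6202, -0.0113, 0.3746]
tcp_rot: [-180.0, 0.0, -147.2]
wrist_force: [0.2, 0.8, 0.2]
opening: 0.0859
grasp_force: 0.0
```

Emit:
move_arm([
  [0,0,-0.025],
  [0,0,-0.025],
  [0,0,-0.025],
  [0,0,-0.015],
  [0,0,-0.01],
  [0,0,0],
  [0,0,0],
  [0,0,0],
  [0,0,0],
  [0,0,0],
], jaw=[0,0,0,0,0,1,1,1,1,1], yaw=[0,0,0,0,0,0,0,0,0,0], force=60)

```text
time: 3.9
ee_pos: [0.6197, -0.0098, 0.276]
tcp_rot: [-179.9, 0.1, -147.4]
wrist_force: [-0.1, 0.4, -0.0]
opening: 0.0255
grasp_force: 0.0
```

Emit:
move_arm([
  [0,0,0],
  [0,0,0],
  [0,0,0],
  [0,0,0],
], jaw=[1,1,1,1], yaw=[0,0,0,0])

```text
time: 4.23
ee_pos: [0.6197, -0.0098, 0.2758]
tcp_rot: [-180.0, 0.1, -147.4]
wrist_force: [0.3, 0.0, 5.9]
opening: 0.0129
grasp_force: 59.9
```

Emit:
move_arm([
  [0,0,0.005],
  [0,0,0.01],
  [0,0,0.015],
  [0,0,0.02],
  [0,0,0.02],
  [0,0,0.015],
  [0,0,0.01],
  [0,0,0],
], jaw=[1,1,1,1,1,1,1,1], yaw=[0,0,0,0,0,0,0,0])

```text
time: 4.9
ee_pos: [0.6196, -0.0099, 0.3722]
tcp_rot: [-179.9, 0.1, -147.4]
wrist_force: [-0.7, -0.1, -4.3]
opening: 0.013
grasp_force: 58.7
```

Run:
```python
from h import *
save("side","s1.png");save("top","t1.png")
a=cv2.imread("pics/s1.png");cv2.imwrite("pics/s1c.png",cv2.resize(a[130:300,220:400],None,fx=3,fy=3))
print(bot.get_obs()["wrist_force"],bot.get_obs()["torque"])
```

```text
[-0.69404114 -0.26201536 -5.02375961] [-0.01310432  0.02049299 -0.01029645]
```

View pics/s1c.png

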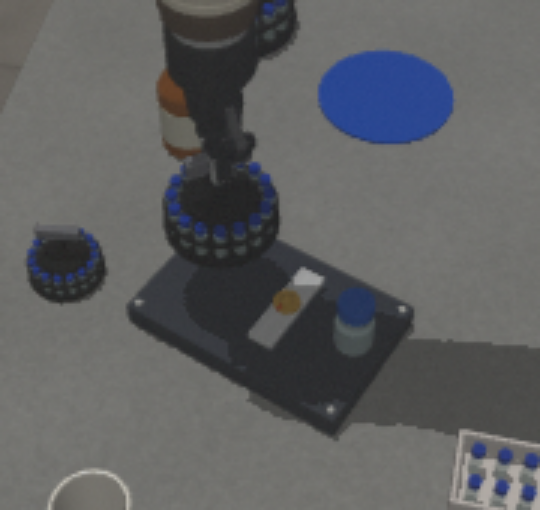

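The side picture shows the carousel hanging upright in the gripper, clear of the deck, with the screw and jar undisturbed.

Emit:
move_arm([
  [-0.004,-0.01,0],
  [-0.008,-0.02,0],
  [-0.009,-0.023,0],
  [-0.009,-0.023,0],
  [-0.009,-0.023,0],
  [-0.009,-0.023,0],
  [-0.009,-0.023,0],
  [-0.009,-0.023,0],
  [-0.009,-0.023,0],
  [-0.009,-0.023,0],
], jaw=[1,1,1,1,1,1,1,1,1,1], yaw=[0,0,0,0,0,0,0,0,0,0])

```text
time: 5.83
ee_pos: [0.5343, -0.2253, 0.3683]
tcp_rot: [179.9, -0.1, -147.4]
wrist_force: [-0.4, 0.8, -3.9]
opening: 0.0134
grasp_force: 58.7
```

Emit:
move_arm([
  [-0.009,-0.023,-0.01],
  [-0.009,-0.023,-0.015],
  [-0.009,-0.023,-0.015],
  [-0.009,-0.022,-0.015],
  [-0.009,-0.02,-0.015],
  [-0.009,-0.018,-0.015],
  [0,0,-0.015],
  [0,0,-0.01],
  [0,0,-0.006],
  [0,0,0],
], jaw=[1,1,1,1,1,1,1,1,1,1], yaw=[0,0,0,0,0,0,0,0,0,0])

```text
time: 6.67
ee_pos: [0.481, -0.3523, 0.2518]
tcp_rot: [179.8, -0.1, -147.4]
wrist_force: [-0.8, 0.3, -4.5]
opening: 0.0128
grasp_force: 58.7
```

Emit:
move_arm([
  [0,0,-0.0015],
  [0,0,-0.0015],
  [0,0,-0.001],
  [0,0,0],
  [0,0,0],
  [0,0,0],
  [0,0,0],
  [0,0,0],
  [0,0,0],
  [0,0,0],
], jaw=[1,1,1,1,0,0,0,0,0,0], yaw=[0,0,0,0,0,0,0,0,0,0])

```text
time: 7.5
ee_pos: [0.4815, -0.3529, 0.2499]
tcp_rot: [-180.0, 0.0, -147.4]
wrist_force: [-0.7, -0.9, -0.1]
opening: 0.0837
grasp_force: 0.0
```

Emit:
move_arm([
  [0,0,0],
  [0,0,0.005],
  [0,0,0.015],
  [0,0,0.025],
  [0,0,0.03],
  [0,0,0.03],
  [0,0,0.02],
], jaw=[0,0,0,0,0,0,0], yaw=[0,0,0,0,0,0,0])

```text
time: 8.08
ee_pos: [0.4813, -0.3527, 0.3782]
tcp_rot: [-179.8, 0.1, -147.4]
wrist_force: [0.9, 0.3, 0.8]
opening: 0.0855
grasp_force: 0.0
```

Run:
```python
from m import *
save("side","s2.png");save("top","t2.png")
for c in("top","side"):
  print([(np.round(r["xy"]).tolist(),round(r["confidence"],2),atz(c,r["xy"],.003)[:2].tolist()) for r in pinpoint(c,"carousel")])
for c,p in(("top","t2.png"),("side","s2.png")):
  print([(np.round(r["xy"],1).tolist(),round(r["confidence"],2),atz(c,r["xy"],.0535)[:2].tolist()) for r in pinpoint(c,"screw_head")])
rect("t2.png","top","brass",(285,183,305,202),.056)
rect("s2.png","side","brass",(308,220,325,238),.056)
rect("t2.png","top","orange",(165,210,205,240),.101)
rect("s2.png","side","orange",(320,310,345,355),.095)
p=mask("t2.png","blue",(265,195,310,230));print("jar",p.mean(0),atz("top",p.mean(0),.096))
a=cv2.imread("pics/t2.png");b=cv2.imread("pics/s2.png")
z=lambda i,x0,y0,x1,y1,f:cv2.resize(i[y0:y1,x0:x1],None,fx=f,fy=f,interpolation=cv2.INTER_CUBIC)
o=np.zeros((600,800,3),np.uint8)
for im,x,y in((z(a,260,150,340,240,4),0,0),(z(b,270,190,360,270,4),330,0),(z(a,370,170,460,260,2.6),0,362),(z(a,160,200,225,250,3.6),240,362),(z(b,300,300,360,360,3.8),500,362)):
  h,w=im.shape[:2];h=min(h,600-y);w=min(w,800-x);o[y:y+h,x:x+w]=im[:h,:w]
cv2.imwrite("pics/o2.png",o)
```

```text
[([449.0, 151.0], 0.78, [0.6857, -0.4692]), ([305.0, 116.0], 0.76, [0.7966, -0.019]), ([415.0, 215.0], 0.71, [0.4856, -0.3565]), ([292.0, 193.0], 0.16, [0.5559, 0.0239])]
[([346.0, 162.0], 0.86, [0.4859, -0.3487]), ([300.0, 138.0], 0.83, [0.6825, -0.4629]), ([240.0, 220.0], 0.64, [0.8027, -0.0219]), ([331.0, 347.0], 0.59, [0.4633, 0.3366])]
[([292.1, 191.4], 0.62, [0.5573, 0.0214])]
[([389.9, 290.8], 0.6, [0.3262, 0.1868]), ([313.2, 231.3], 0.51, [0.5552, 0.0247]), ([332.8, 339.9], 0.46, [0.4605, 0.3367])]
brass top 65 px [293.1 193.5] mean [0.5507 0.0184] rect [550.8  18.6] [24.2 25.5] axis 142.6
brass side 53 px [315.2 230.1] mean [0.5498 0.0213] rect [550.1  22.7] [24. 26.] axis 135.0
orange top 125 px [184.2 223.7] mean [0.4626 0.3308] rect [462.5 331.1] [13.8 75.5] axis -81.3
orange side 204 px [333.3 332.5] mean [0.4612 0.3346] rect [461.3 333.8] [14.2 77. ] axis 99.5
jar [284.72882 216.4661 ] [0.4815 0.0412 0.096 ]
```

View pics/o2.png

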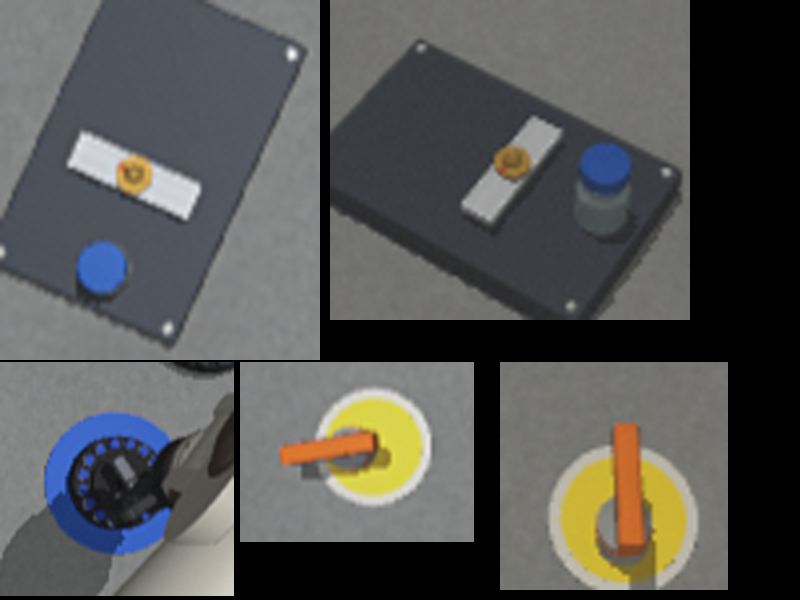

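The picture shows the carousel upright and centred on the blue mat. The strap and screw are uncovered, and the driver stands upright on its pad with its orange bar at top pixel (184,224).

Emit:
move_arm([
  [-0.0008,0.0285,-0.0012],
  [-0.0008,0.0285,-0.0012],
  [-0.0008,0.0285,-0.0012],
  [-0.0008,0.0285,-0.0012],
  [-0.0008,0.0285,-0.0012],
  [-0.0008,0.0285,-0.0012],
  [-0.0008,0.0285,-0.0012],
  [-0.0008,0.0285,-0.0012],
  [-0.0008,0.0285,-0.0012],
  [-0.0008,0.0285,-0.0012],
], jaw=[0,0,0,0,0,0,0,0,0,0], yaw=[0.048,0.048,0.048,0.048,0.048,0.048,0.048,0.048,0.048,0.048])

```text
time: 9.22
ee_pos: [0.4729, -0.0665, 0.3614]
tcp_rot: [179.9, -0.0, -119.8]
wrist_force: [0.8, -0.3, 0.2]
opening: 0.0856
grasp_force: 0.0
```

Emit:
move_arm([
  [-0.0008,0.0285,-0.0012],
  [-0.0008,0.0285,-0.0012],
  [-0.0008,0.0285,-0.0012],
  [-0.0008,0.0285,-0.0012],
  [-0.0008,0.0285,-0.0012],
  [-0.0008,0.0285,-0.0012],
  [-0.0008,0.0285,-0.0012],
  [-0.0008,0.0285,-0.0012],
  [-0.0008,0.0285,-0.0012],
  [-0.0008,0.0285,-0.0012],
], jaw=[0,0,0,0,0,0,0,0,0,0], yaw=[0.048,0.048,0.048,0.048,0.048,0.048,0.048,0.048,0.048,0.048])

```text
time: 10.05
ee_pos: [0.4649, 0.2185, 0.3494]
tcp_rot: [179.9, -0.1, -92.2]
wrist_force: [1.0, -0.9, 0.2]
opening: 0.0851
grasp_force: 0.0
```

Emit:
move_arm([
  [-0.0008,0.0285,-0.0012],
  [-0.0008,0.0285,-0.0012],
  [-0.0008,0.0285,-0.0012],
  [-0.0008,0.0285,-0.0012],
  [0,0,0],
  [0,0,0],
], jaw=[0,0,0,0,0,0], yaw=[0.049,0.049,0.049,0.049,0,0])

```text
time: 10.55
ee_pos: [0.4618, 0.3322, 0.3441]
tcp_rot: [179.8, -0.1, -81.0]
wrist_force: [-0.3, -0.1, -0.3]
opening: 0.0855
grasp_force: 0.0
```

Run:
```python
from m import *
o=bot.get_obs();print(o["q"].round(1),o["ee_pos"].round(4))
for cam,f,b in(("top","t2.png",(272,178,318,210)),("side","s2.png",(300,215,330,250))):
  im=cv2.imread("pics/"+f)[b[1]:b[3],b[0]:b[2]]
  m=(im.max(2)>140).astype(np.uint8);n,l,st,ce=cv2.connectedComponentsWithStats(m);i=1+np.argmax(st[1:,4]);ys,xs=np.nonzero(l==i)
  w=np.array([atz(cam,(x+b[0],y+b[1]),.047)[:2] for x,y in zip(xs,ys)]);r=cv2.minAreaRect((w*1000).astype(np.float32));print("strap",cam,r,w.mean(0))
for cam,f,b in(("top","t2.png",(178,200,216,245)),("side","s2.png",(308,315,358,362))):
  im=cv2.imread("pics/"+f)[b[1]:b[3],b[0]:b[2]].astype(int)
  m=((im.min(2)>165)|((im[...,1]-im[...,0]>80)&(im[...,1]>110))).astype(np.uint8)
  n,l,st,ce=cv2.connectedComponentsWithStats(m);i=1+np.argmax(st[1:,4]);ys,xs=np.nonzero(l==i)
  w=np.array([atz(cam,(x+b[0],y+b[1]),.003)[:2] for x,y in zip(xs,ys)]);print("pad",cam,cv2.minEnclosingCircle((w*1000).astype(np.float32)))
```

```text
[ 35.7   6.8   5.4  88.7  -0.  -63.2] [0.4618 0.3322 0.3441]
strap top ((552.130126953125, 18.187999725341797), (99.6345443725586, 28.993377685546875), 65.44857788085938) [0.55224665 0.01839361]
strap side ((551.198486328125, 19.163761138916016), (96.85252380371094, 27.626447677612305), 65.66293334960938) [0.55122062 0.02100103]
pad top ((464.71356201171875, 318.5417785644531), 50.40702819824219)
pad side ((470.25, 321.75), 47.3133544921875)
```

Emit:
move_arm([
  [0,0,-0.025],
  [0,0,-0.025],
  [0,0,-0.025],
  [0,0,-0.015],
  [0,0,-0.009],
  [0,0,0],
  [0,0,0],
  [0,0,0],
  [0,0,0],
  [0,0,0],
], jaw=[0,0,0,0,0,1,1,1,1,1], yaw=[0,0,0,0,0,0,0,0,0,0], force=100)

```text
time: 11.38
ee_pos: [0.4625, 0.3313, 0.248]
tcp_rot: [-179.9, 0.0, -81.2]
wrist_force: [-0.3, 0.3, 0.2]
opening: 0.0254
grasp_force: 0.0
```

Emit:
move_arm([
  [0,0,0],
  [0,0,0],
  [0,0,0],
  [0,0,0],
  [0,0,0],
], jaw=[1,1,1,1,1], yaw=[0,0,0,0,0])

```text
time: 11.8
ee_pos: [0.4626, 0.3313, 0.248]
tcp_rot: [-179.9, 0.0, -81.2]
wrist_force: [-0.1, -0.2, 5.8]
opening: 0.0142
grasp_force: 98.4
```

Emit:
move_arm([
  [0,0,0.01],
  [0,0,0.02],
  [0,0,0.025],
  [0,0,0.025],
  [0,0,0.02],
  [0.004,-0.014,0.01],
  [0.006,-0.02,0],
  [0.006,-0.022,0],
  [0.006,-0.022,0],
  [0.006,-0.022,0],
], jaw=[1,1,1,1,1,1,1,1,1,1], yaw=[0,0,0,0,0,0,0,0,0,0])

```text
time: 12.63
ee_pos: [0.4903, 0.2296, 0.3566]
tcp_rot: [179.9, -0.0, -81.1]
wrist_force: [0.7, -0.0, -2.7]
opening: 0.0143
grasp_force: 97.9
```

Emit:
move_arm([
  [0.006,-0.022,0],
  [0.006,-0.022,0],
  [0.006,-0.022,0],
  [0.006,-0.022,0],
  [0.006,-0.022,0],
  [0.006,-0.022,0],
  [0.006,-0.022,0],
  [0.006,-0.022,0],
  [0.006,-0.022,0],
  [0.0064,-0.0138,0],
], jaw=[1,1,1,1,1,1,1,1,1,1], yaw=[0,0,0,0,0,0,0,0,0,0])

```text
time: 13.47
ee_pos: [0.5505, 0.017, 0.3566]
tcp_rot: [179.9, -0.0, -81.2]
wrist_force: [0.2, -0.1, -1.7]
opening: 0.0143
grasp_force: 97.9
```

Emit:
move_arm([
  [0,0,-0.02],
  [0,0,0],
], jaw=[1,1], yaw=[0,0])

```text
time: 13.63
ee_pos: [0.5503, 0.0179, 0.3337]
tcp_rot: [179.7, 0.0, -81.3]
wrist_force: [-0.9, -0.5, -2.6]
opening: 0.0142
grasp_force: 98.0
```

Run:
```python
from m import *
save("side","s3.png");save("top","t3.png")
o=bot.get_obs();print(o["q"].round(1),o["ee_pos"].round(4),o["wrist_force"].round(1),o["tcp_rot"].round(1))
for c in("top","side"):print([(np.round(r["xy"]).tolist(),round(r["confidence"],2),atz(c,r["xy"],o["ee_pos"][2]-.245)[:2].tolist()) for r in pinpoint(c,"driver")])
a=cv2.imread("pics/t3.png");b=cv2.imread("pics/s3.png")
z=lambda i,x0,y0,x1,y1,f:cv2.resize(i[y0:y1,x0:x1],None,fx=f,fy=f,interpolation=cv2.INTER_CUBIC)
cv2.imwrite("pics/o3.png",np.hstack([z(a,250,150,340,240,4.4),z(b,270,180,360,270,4.4)]))
```

```text
[  2.    4.3   1.7  87.6   0.  -96.8] [0.5502 0.019  0.3362] [ 0.1 -0.2 -1.1] [179.9   0.  -81.2]
[]
[([321.0, 224.0], 0.67, [0.533, 0.0237])]
```

View pics/o3.png

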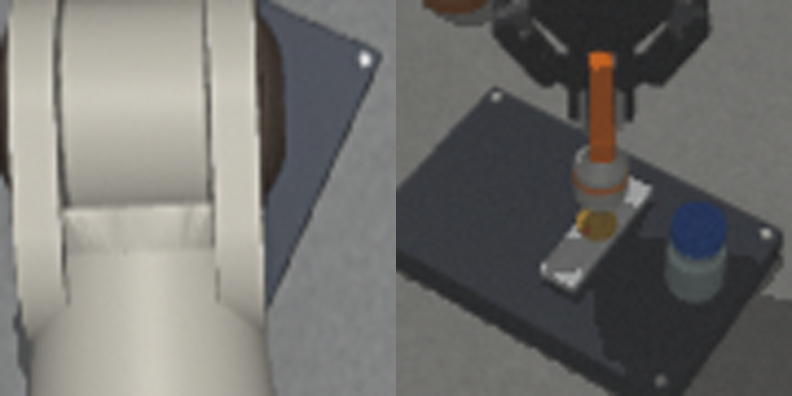

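The side picture shows the driver held upright just above the screw: nose at about (316.6,220.5), brass flange at about (315.7,230), jar untouched.

Run:
```python
from m import *
for z in(.0912,.0912+.017,.178,.056,.047):print(z,proj("side",(.5502,.019,z)).round(1),proj("side",(.551,.0195,z)).round(1))
im=cv2.imread("pics/s3.png").astype(int)
for y in range(213,229):print(y,im[y,306:328].max(1).tolist())
```

```text
0.0912 [315.2 222.3] [314.9 222.4]
0.1082 [315.2 218.6] [314.9 218.7]
0.178 [315.3 202.8] [315.  202.9]
0.056 [315.2 229.5] [314.9 229.6]
0.047 [315.1 231.3] [314.9 231.4]
213 [61, 61, 63, 60, 63, 60, 84, 102, 113, 117, 117, 118, 118, 99, 96, 111, 111, 111, 113, 114, 114, 115]
214 [62, 62, 62, 62, 61, 97, 119, 88, 108, 115, 115, 116, 115, 99, 84, 84, 94, 112, 113, 114, 113, 113]
215 [63, 62, 62, 63, 73, 118, 94, 83, 109, 114, 114, 115, 115, 97, 84, 82, 76, 75, 95, 111, 113, 113]
216 [61, 59, 61, 63, 75, 122, 95, 90, 105, 119, 119, 119, 121, 98, 90, 86, 73, 65, 66, 74, 95, 109]
217 [61, 64, 62, 60, 79, 93, 90, 92, 98, 104, 108, 107, 100, 96, 91, 88, 78, 66, 64, 62, 66, 74]
218 [61, 62, 63, 61, 87, 92, 93, 95, 99, 102, 106, 103, 101, 96, 95, 91, 88, 64, 62, 61, 63, 61]
219 [62, 63, 62, 61, 90, 92, 95, 97, 101, 104, 107, 104, 101, 98, 94, 91, 82, 62, 62, 62, 63, 62]
220 [63, 63, 61, 61, 88, 83, 92, 99, 103, 105, 107, 106, 100, 97, 94, 83, 100, 124, 70, 63, 64, 61]
221 [61, 63, 61, 64, 78, 90, 86, 91, 100, 105, 103, 104, 96, 92, 88, 91, 98, 149, 150, 129, 70, 61]
222 [64, 62, 62, 61, 70, 90, 101, 96, 92, 90, 92, 91, 89, 100, 105, 94, 95, 151, 156, 156, 152, 131]
223 [62, 62, 62, 60, 66, 80, 91, 104, 112, 108, 108, 109, 112, 103, 99, 86, 108, 152, 157, 158, 159, 122]
224 [62, 63, 64, 62, 66, 80, 87, 89, 99, 97, 98, 98, 95, 90, 86, 83, 126, 153, 157, 158, 148, 95]
225 [63, 64, 63, 62, 64, 80, 84, 87, 90, 93, 92, 92, 90, 88, 86, 96, 149, 157, 159, 167, 105, 67]
226 [62, 62, 63, 63, 62, 62, 78, 85, 89, 89, 89, 90, 89, 87, 88, 98, 105, 108, 157, 114, 66, 47]
227 [61, 64, 63, 62, 62, 64, 96, 97, 101, 91, 89, 90, 94, 92, 98, 99, 100, 99, 102, 74, 49, 45]
228 [61, 62, 63, 61, 65, 92, 139, 126, 90, 86, 84, 79, 91, 95, 99, 101, 102, 99, 73, 52, 45, 60]
```

Emit:
move_arm([
  [0.0017,0,-0.008],
  [0,0,-0.01],
  [0,0,-0.008],
  [0,0,-0.003],
  [0,0,-0.003],
  [0,0,-0.002],
  [0,0,-0.002],
  [0,0,0],
  [0,0,0],
], jaw=[1,1,1,1,1,1,1,1,1], yaw=[0,0,0,0,0,0,0,0,0], force=120)

```text
time: 14.58
ee_pos: [0.5524, 0.0194, 0.301]
tcp_rot: [-180.0, -0.0, -81.2]
wrist_force: [-0.3, -0.5, -1.8]
opening: 0.0138
grasp_force: 120.5
```

Emit:
move_arm([
  [0,0,-0.002],
  [0,0,-0.002],
  [0,0,-0.001],
  [0,0,-0.001],
  [0,0,0],
  [0,0,0],
], jaw=[1,1,1,1,1,1], yaw=[0,0,0,0,0,0])

```text
time: 15.08
ee_pos: [0.5525, 0.0194, 0.2958]
tcp_rot: [-179.9, -0.0, -81.2]
wrist_force: [-1.8, 0.3, 5.6]
opening: 0.0141
grasp_force: 121.7
```

Emit:
move_arm([
  [0,0,-0.002],
  [0,0,-0.0015],
  [0,0,0],
  [0,0,0],
  [0,0,-0.0001],
  [0,0,-0.0001],
  [0,0,-0.0001],
  [0,0,0],
], jaw=[1,1,1,1,1,1,1,1], yaw=[0,0,0,0,-0.1,-0.1,-0.1,0])

```text
time: 15.75
ee_pos: [0.5525, 0.0193, 0.2929]
tcp_rot: [-179.8, 0.0, -98.7]
wrist_force: [-1.8, -1.3, 10.6]
opening: 0.014
grasp_force: 122.5
```

```bash
python3 -c "
from workcell import bot
o=bot.get_obs()
for k in('q','ee_pos','wrist_force','torque'):print(k,o[k].round(4))"
```

```text
q [ 2.00170e+00  4.50390e+00 -2.78760e+00  8.25563e+01 -2.32000e-02
 -7.92921e+01]
ee_pos [0.5525 0.0193 0.2929]
wrist_force [-1.8245 -1.2838 10.6303]
torque [-0.2258  0.5938 -0.1095]
```

Emit:
move_arm([
  [0,0,-0.0006],
  [0,0,-0.0005],
  [0,0,-0.0001],
  [0,0,-0.0001],
  [0,0,-0.0001],
  [0,0,-0.0001],
  [0,0,-0.0001],
  [0,0,-0.0001],
  [0,0,-0.0001],
  [0,0,-0.0001],
], jaw=[1,1,1,1,1,1,1,1,1,1], yaw=[-0.1,-0.1,-0.1,-0.1,-0.1,-0.1,-0.1,-0.1,-0.1,-0.1])

```text
time: 16.58
ee_pos: [0.5525, 0.0189, 0.2912]
tcp_rot: [-179.8, 0.1, -155.9]
wrist_force: [-3.3, -4.6, 12.7]
opening: 0.0138
grasp_force: 122.7
```

Emit:
move_arm([
  [0,0,-0.0001],
  [0,0,-0.0001],
  [0,0,-0.0001],
  [0,0,-0.0001],
  [0,0,-0.0001],
  [0,0,-0.0001],
  [0,0,-0.0001],
  [0,0,-0.0001],
  [0,0,-0.0001],
  [0,0,-0.0001],
], jaw=[1,1,1,1,1,1,1,1,1,1], yaw=[-0.1,-0.1,-0.1,-0.1,-0.1,-0.1,-0.1,-0.1,-0.1,-0.1])

```text
time: 17.42
ee_pos: [0.552, 0.0187, 0.2899]
tcp_rot: [-179.9, 0.1, 146.7]
wrist_force: [-5.9, -5.0, 12.5]
opening: 0.0139
grasp_force: 122.8
```

```bash
python3 -c "
from workcell import bot
o=bot.get_obs()
for k in('q','ee_pos','wrist_force','torque'):print(k,o[k].round(4))"
```

```text
q [ 1.9641  4.5166 -3.1014 82.3255 -0.135  35.2194]
ee_pos [0.552  0.0187 0.2899]
wrist_force [-5.9173 -5.0336 12.5397]
torque [-1.439   1.6327  0.0631]
```

Emit:
move_arm([
  [-0.0005,-0.0004,-0.0003],
  [-0.0005,-0.0004,-0.0003],
  [-0.0004,-0.0003,-0.0001],
  [0,0,-0.0001],
  [0,0,-0.0001],
  [0,0,-0.0001],
  [0,0,-0.0001],
  [0,0,-0.0001],
  [0,0,-0.0001],
  [0,0,-0.0001],
], jaw=[1,1,1,1,1,1,1,1,1,1], yaw=[-0.1,-0.1,-0.1,-0.1,-0.1,-0.1,-0.1,-0.1,-0.1,-0.1])

```text
time: 18.25
ee_pos: [0.5508, 0.0183, 0.2888]
tcp_rot: [179.9, -0.0, 89.5]
wrist_force: [-3.2, 0.5, 13.8]
opening: 0.0137
grasp_force: 122.9
```

Emit:
move_arm([
  [0,0,-0.0001],
  [0,0,-0.0001],
  [0,0,-0.0001],
  [0,0,0],
  [0,0,0],
  [0,0,0],
], jaw=[1,1,1,1,1,1], yaw=[-0.1,-0.1,-0.1,-0.1,-0.1,-0.1])

```text
time: 18.75
ee_pos: [0.5513, 0.0183, 0.2888]
tcp_rot: [179.8, -0.1, 55.1]
wrist_force: [-1.0, 0.7, 13.9]
opening: 0.0136
grasp_force: 122.8
```

```bash
python3 -c "
from workcell import bot
o=bot.get_obs()
for k in('q','ee_pos','wrist_force','torque','tcp_rot'):print(k,o[k].round(4))"
```

```text
q [ 1.900600e+00  4.326400e+00 -3.425700e+00  8.203000e+01  4.500000e-03
  1.267803e+02]
ee_pos [0.5513 0.0183 0.2888]
wrist_force [-0.9948  0.7454 13.8854]
torque [-3.000e-04  3.723e-01  1.083e-01]
tcp_rot [ 1.798282e+02 -1.341000e-01  5.512050e+01]
```

Emit:
move_arm([
  [0,0,-0.0005],
  [0,0,-0.0004],
  [0,0,0],
  [0,0,0],
  [0,0,0],
  [0,0,0],
  [0,0,0],
], jaw=[1,1,1,1,1,1,1], yaw=[0,0,-0.1,-0.1,-0.1,-0.1,-0.1])

```text
time: 19.33
ee_pos: [0.5514, 0.0183, 0.2882]
tcp_rot: [179.9, -0.2, 26.5]
wrist_force: [-1.2, -1.1, 15.6]
opening: 0.0135
grasp_force: 123.0
```

```bash
python3 -c "
from workcell import bot
o=bot.get_obs()
for k in('q','ee_pos','wrist_force','torque','tcp_rot'):print(k,o[k].round(4))"
```

```text
q [ 1.898000e+00  4.325400e+00 -3.494000e+00  8.191900e+01 -6.100000e-03
  1.554273e+02]
ee_pos [0.5514 0.0183 0.2882]
wrist_force [-1.2319 -1.1418 15.6167]
torque [-0.1186  0.3254  0.1086]
tcp_rot [179.8857  -0.2354  26.4709]
```

Emit:
move_arm([
  [0,0,0.004],
  [0,0,0.006],
  [0,0,0.008],
  [0,0,0.012],
  [0,0,0.018],
  [0,0,0.02],
  [0,0,0.006],
  [0,0,0],
], jaw=[1,1,1,1,1,1,1,1], yaw=[0,0,0,0,0,0,0,0])

```text
time: 20.0
ee_pos: [0.5513, 0.0182, 0.3615]
tcp_rot: [179.9, -0.1, 26.7]
wrist_force: [-0.3, -0.0, -2.7]
opening: 0.014
grasp_force: 120.6
```

Run:
```python
from m import *
save("side","s4.png")
o=bot.get_obs();print(o["ee_pos"].round(4),o["wrist_force"].round(1),o["tcp_rot"].round(2))
b=cv2.imread("pics/s4.png");s=cv2.imread("pics/s2.png")
z=lambda i,x0,y0,x1,y1,f:cv2.resize(i[y0:y1,x0:x1],None,fx=f,fy=f,interpolation=cv2.INTER_CUBIC)
cv2.imwrite("pics/o4.png",np.vstack([z(b,270,180,360,270,4),np.hstack([z(i,305,220,327,240,8) for i in(s,b)])[:,:360]]))
```

```text
[0.5512 0.0183 0.3599] [ 0.7 -0.5 -3. ] [ 1.7998e+02 -5.0000e-02  2.6750e+01]Traceback (most recent call last):
  File "<stdin>", line 6, in <module>
    return _nx.concatenate(arrs, 0, dtype=dtype, casting=casting)
           ~~~~~~~~~~~~~~~^^^^^^^^^^^^^^^^^^^^^^^^^^^^^^^^^^^^^^^
ValueError: all the input array dimensions except for the concatenation axis must match exactly, but along dimension 1, the array at index 0 has size 360 and the array at index 1 has size 352
```

Run:
```python
import cv2,numpy as np
b=cv2.imread("pics/s4.png");s=cv2.imread("pics/s2.png")
z=lambda i,x0,y0,x1,y1,f:cv2.resize(i[y0:y1,x0:x1],None,fx=f,fy=f,interpolation=cv2.INTER_CUBIC)
cv2.imwrite("pics/o4.png",np.vstack([z(b,270,180,360,270,4),np.hstack([cv2.resize(i[220:240,305:327],(180,164),interpolation=cv2.INTER_CUBIC) for i in(s,b)])]))
```

```text
(no output)
```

View pics/o4.png

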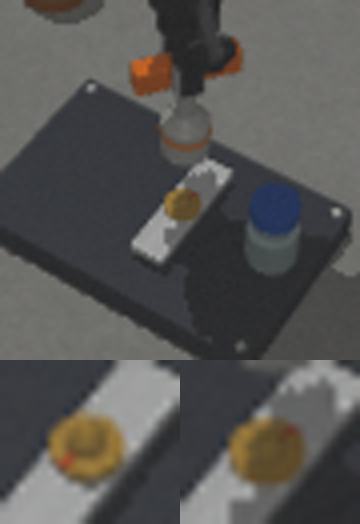

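The picture shows the driver lifted clear. The red mark has moved about half a turn, from lower left to upper right, and the flange sits low on the strap. I'll measure the mark's angle.

Run:
```python
from m import *
for f,z in(("s0.png",.0537),("s2.png",.0537),("s4.png",.051)):
  im=cv2.imread("pics/"+f).astype(float);p=mask(f,"brass",(306,222,325,238))
  B=im[222:238,306:325];red=np.clip((B[...,2]-1.75*B[...,1])/(B[...,2]+1),0,None)*(B[...,2]>70)
  h=cv2.convexHull(p).reshape(-1,2);c=atz("side",((h[:,0].min()+h[:,0].max())/2,(h[:,1].min()+h[:,1].max())/2),z)
  ys,xs=np.mgrid[222:238,306:325];q=((red*xs).sum()/red.sum(),(red*ys).sum()/red.sum())
  d=atz("side",q,z)-c;print(f,c[:2],np.round(q,1),(d[:2]*1000).round(1),np.degrees(np.arctan2(d[1],d[0])).round(0))
```

```text
s0.png [0.5503 0.0211] [313. 232.] [5.1 6.3] 51.0
s2.png [0.5503 0.0211] [313. 232.] [5.1 6.3] 51.0
s4.png [0.5506 0.0191] [nan nan] [nan nan] nan<stdin>:6: RuntimeWarning: invalid value encountered in scalar divide
```

Emit:
move_arm([
  [-0.003,0.01,0],
  [-0.006,0.0215,0],
  [-0.006,0.0215,0],
  [-0.006,0.0215,0],
  [-0.006,0.0215,0],
  [-0.006,0.0215,0],
  [-0.006,0.0215,0],
  [-0.006,0.0215,0],
  [-0.006,0.0215,0],
  [-0.006,0.0215,0],
], jaw=[1,1,1,1,1,1,1,1,1,1], yaw=[0.08,0.08,0.08,0.08,0.08,0.08,0.08,0.08,0.08,0.08])

```text
time: 20.88
ee_pos: [0.4934, 0.2227, 0.3579]
tcp_rot: [-179.9, 0.1, 72.8]
wrist_force: [0.7, 0.2, -2.4]
opening: 0.0139
grasp_force: 120.4
```

Emit:
move_arm([
  [-0.006,0.0215,0],
  [-0.006,0.0215,0],
  [-0.006,0.0215,0],
  [-0.006,0.0215,-0.01],
  [-0.005,0.0117,-0.02],
  [0,0,-0.025],
  [0,0,-0.025],
  [0,0,-0.015],
  [0,0,-0.008],
  [0,0,0],
], jaw=[1,1,1,1,1,1,1,1,1,1], yaw=[0.08,0.08,0.08,0,0,0,0,0,0,0])

```text
time: 21.72
ee_pos: [0.4643, 0.319, 0.2535]
tcp_rot: [-179.8, 0.2, 86.3]
wrist_force: [0.4, 0.2, -2.2]
opening: 0.0139
grasp_force: 120.4
```

Emit:
move_arm([
  [0,0,-0.002],
  [0,0,-0.0015],
  [0,0,-0.001],
  [0,0,-0.001],
  [0,0,0],
], jaw=[1,1,1,1,1], yaw=[0,0,0,0,0])

```text
time: 22.13
ee_pos: [0.4651, 0.3195, 0.2515]
tcp_rot: [180.0, -0.0, 86.3]
wrist_force: [0.5, -0.5, -3.1]
opening: 0.0135
grasp_force: 120.4
```

Emit:
move_arm([
  [0,0,-0.001],
  [0,0,-0.001],
  [0,0,-0.001],
  [0,0,-0.0005],
  [0,0,0],
], jaw=[1,1,1,1,1], yaw=[0,0,0,0,0])

```text
time: 22.55
ee_pos: [0.465, 0.3195, 0.2481]
tcp_rot: [180.0, -0.0, 86.3]
wrist_force: [-0.9, -0.5, 2.4]
opening: 0.014
grasp_force: 121.2
```

Contact on the pad, so I release and retreat.

Emit:
move_arm([
  [0,0,0],
  [0,0,0],
  [0,0,0],
  [0,0,0],
  [0,0,0],
  [0,0,0],
  [0,0,0.005],
  [0,0,0.015],
  [0,0,0.025],
  [0,0,0.03],
], jaw=[0,0,0,0,0,0,0,0,0,0], yaw=[0,0,0,0,0,0,0,0,0,0])

```text
time: 23.38
ee_pos: [0.4646, 0.3192, 0.3223]
tcp_rot: [-179.9, 0.1, 86.3]
wrist_force: [0.1, 0.9, 0.7]
opening: 0.0857
grasp_force: 0.0
```

Emit:
move_arm([
  [0,0,0.03],
  [-0.01,0.01,0.02],
  [-0.02,0.015,0.01],
  [-0.025,0.02,0],
  [-0.025,0.02,0],
  [-0.025,0.02,0],
  [-0.025,0.02,0],
  [-0.02,0.015,0],
  [0,0,0],
  [0,0,0],
], jaw=[0,0,0,0,0,0,0,0,0,0], yaw=[0,0,0,0,0,0,0,0,0,0])

```text
time: 24.22
ee_pos: [0.314, 0.4401, 0.383]
tcp_rot: [180.0, -0.0, 86.5]
wrist_force: [-0.5, 0.1, -0.2]
opening: 0.085
grasp_force: 0.0
```

Run:
```python
from m import *
save("side","s5.png");save("top","t5.png")
o=bot.get_obs();print(o["time"],o["ee_pos"].round(4),o["wrist_force"].round(1))
rect("t5.png","top","orange",(165,200,225,250),.101)
rect("s5.png","side","orange",(310,300,365,360),.095)
a=cv2.imread("pics/t5.png");b=cv2.imread("pics/s5.png")
R=lambda i,x0,y0,x1,y1,w,h:cv2.resize(i[y0:y1,x0:x1],(w,h),interpolation=cv2.INTER_CUBIC)
cv2.imwrite("pics/o5.png",np.vstack([np.hstack([R(a,160,130,460,290,800,427)[:,:800]]),np.hstack([R(b,290,200,350,250,206,172),R(a,280,180,310,205,206,172),R(b,300,300,360,350,206,172),R(b,310,135,380,185,182,172)])]))
```

```text
24.3167 [0.3152 0.4393 0.3828] [-0.8  0.3  0.4]
orange top 117 px [189.7 222.9] mean [0.4648 0.3149] rect [464.4 315.6] [72.6 14.6] axis -93.5
orange side 191 px [333.3 325.8] mean [0.463  0.3189] rect [463.1 318.9] [79.7 14. ] axis 87.0
```

View pics/o5.png

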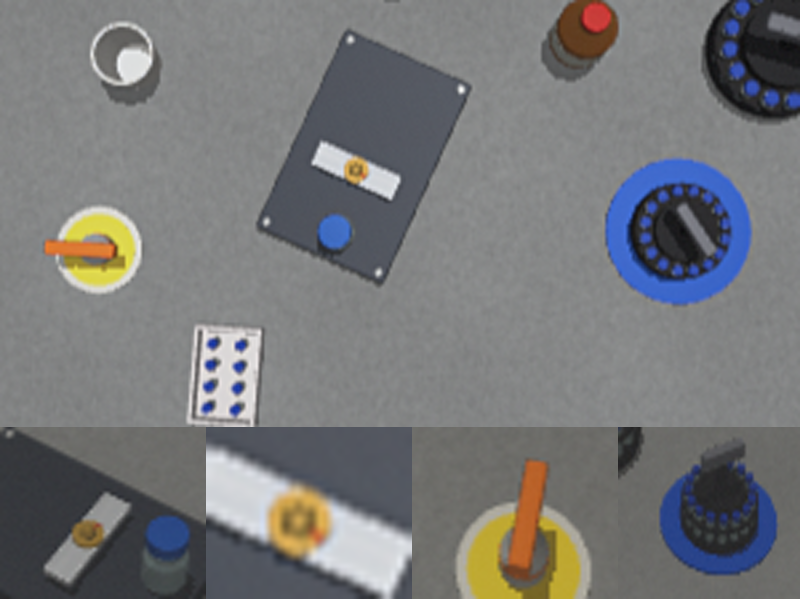

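The picture shows the carousel centred on the blue mat, the driver upright in the middle of its pad, and the other things in place. I'll measure the mark's turn from the top pictures taken before and after driving.

Run:
```python
from m import *
for cam,fs,b in(("top",("t2.png","t5.png"),(287,187,300,201)),("side",("s2.png","s5.png"),(308,222,323,238))):
  for f,z in zip(fs,(.0537,.051)):
    im=cv2.imread("pics/"+f).astype(float)[b[1]:b[3],b[0]:b[2]];p=mask(f,"brass",b)
    R=im[...,2];G=im[...,1];rat=np.where((R>110)&(R-im[...,0]>40),R/(G+1),0)
    ys,xs=np.mgrid[b[1]:b[3],b[0]:b[2]];m=(rat>1.0)&(R-im[...,0]>60);w=np.clip(rat-np.median(rat[m])*1.25,0,None)
    c=atz(cam,((xs[m].min()+xs[m].max())/2,(ys[m].min()+ys[m].max())/2),z)
    q=((w*xs).sum()/w.sum(),(w*ys).sum()/w.sum());d=atz(cam,q,z)-c
    print(f,m.sum(),(w>0).sum(),c[:2],np.round(q,1),(d[:2]*1000).round(1),np.degrees(np.arctan2(d[1],d[0])).round(0))
```

```text
t2.png 68 3 [0.5509 0.0187] [290.2 191.3] [6.8 8.3] 51.0
t5.png 69 3 [0.5511 0.0188] [295.6 195.3] [-5.3 -7.8] -124.0
s2.png 45 3 [0.5506 0.0192] [312.8 231.8] [5.7 7.5] 53.0
s5.png 45 1 [0.5506 0.0191] [318. 228.] [ -7.6 -10.6] -126.0
```

```bash
python3 -c "
from workcell import bot
print(bot.job_done())"
```

```text
the job is handed in; nothing more can be done
None
```

I handed the job in at about 24 s (limit 72 s), and no verdict came back. The carousel stands centred on the blue mat, and the driver is upright on its yellow pad. The screw turned about 3.1 rad until it stopped sinking and the driver slipped, so I take it as fully home. The jar, flask, beaker and vial box look to be where they were.

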